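# Load the recording desk's sprung battery dock

## Robot

A 6-joint arm with a two-finger parallel gripper is mounted at the origin on the work surface. World frame = base frame: x ahead of the robot, y to its left, z up, the work surface at z = 0. Lengths are in m, angles in rad, forces in N, time in s.
With the tool pointing down it reaches from about 0.325 to 0.9 m from the base axis. Payload 6.1 kg.
Tool frame: the origin (TCP) lies at the very end of the fingers, on their centre line; the grasp point (between the pads) lies 19 mm behind it; z points along the fingers, y is the line along which they close (so a half turn about z gives the same grasp; the last joint's range is limited). The gripper opens to 87 mm and grips with 3 to 60 N. Pads are 19 mm wide; open, the fingers measure 117 mm over their backs; the gripper's body (75 mm by 190 mm) begins 51 mm behind the grasp point.
Start: joints at [-1.304, 0.22, 1.526, -0, 1.395, -0.126], TCP at [0.239, -0.577, 0.223] pointing down, gripper open.
Joint ranges: [-2.98, 2.98], [-0.91, 2.08], [0.09, 2.57], [-1.24, 4.39], [0.2, 2.65], [-2.68, 2.68]. Speed limits (rad/s): [2.57, 2.57, 3.01, 3.14, 3.14, 3.14].

## Interface

Orientations are given as a rotation vector (axis times angle).
In Python, from plant import manip gives the robot as it stands. The module is installed in compiled form; this text tells all that it offers.
- The arm moves only by the tool move_arm, never from a script. Its argument "targets" is a list of rows, each a list of 6 numbers: the shift along the tool's x, y, z in units of 30 mm (1.0 is 30 mm), then the turn, a rotation vector about the tool's x, y, z in units of 0.1 rad (1.0 is 0.1 rad). In form: [[x, y, z, rx, ry, rz], ...]. A call has 1 to 12 rows; each row shifts and turns the commanded pose from where the row before left it, along the tool's axes as they then stand; what a row does not reach is not made up. A row lasts 1/12 s, in which the tool goes at most 41.7 mm and 7.16 degrees, less where a joint would pass 70% of its speed; a pose out of reach is approached as far as the arm can. A call with a number of a shift or a turn outside -1 to 1 is refused whole. A call with a gripper value outside its range is refused whole. "gripper" is the gripper command: -1 is shut, 1 is fully open, values between are in proportion, set as the call begins (left out, the last holds). The fingers move at their own pace and stop on an object; "newtons" is the grip in N (left out, the last holds). Time passes only in rows, so rows that do not move let the fingers close. It gives the time, the measured TCP pose, the force, the opening and the grip force at its end, in the units of the state.
- manip.sense(): the state, without advancing time (a new reading comes with each control period).
- manip.get_image(name): name is "scene" or "side" or "wrist"; returns (picture, depth): 384x512x3 uint8, blue, green, red; 384x512 float32, m along the optical axis (not along the pixel's ray), 0 where there is no reading.
- manip.camera_info(name): a dict with "K" (3x3 intrinsics, pixels), "k1" (the pictures are not rectified: a ray, as slopes to the right and down, at radius r is drawn at 1 + k1 r^2 times it, then the intrinsics apply), "eye" and "attitude" of the camera in the world. Camera axes: x right, y down, z forward; pixel columns grow to the right and rows downward; lengths in m; the calibration is good to about 2 mm. A picture is of the moment at which its call begins: read the wrist's pose just before it. camera_info takes no time and is no camera call; for the wrist camera it gives the pose at the moment of the call.
- manip.hand_in(): hands the job in; it is judged then, once.
The state is a dict: "time": time; "joint_pos": joint angles; "qd": joint speeds; "effort": joint torques, N m; "tcp_pos": TCP position; "tcp_rot": TCP orientation; "wrist_force": force on the tool from outside, world axes, zero at the start; "wrist_torque": the same for the moment, N m; "width": finger opening in m; "grasp_force": force on a finger pad.
Only numpy, scipy, OpenCV 4.12 (cv2) and the standard library are available. Lean on these libraries where they do the work, as an engineer would, in place of code of your own. Each camera call takes 0.05 s, during which the arm holds its last target. There are 200 camera calls.

## Task

Load the two blue battery packs into the charging dock: pull the red knob back until you feel the stop, without forcing it, slide it to the left into the side notch of the orange plate and let go so that it stays caught there, then set both blue packs down upright on the floor of the open channel between the white follower and the contact wall. Then unhook the knob and ease the follower forward by hand (never let it snap onto the packs) until it presses the packs together against the wall, and let go. Handle the packs and the dock gently, leave the grey pack out and leave everything else on the desk where it is.

Things in the scene. Friction and masses are not known exactly. Their poses are not given: they have to be found in the camera images.
- dock: Black battery dock fixed to the desk, 234 x 66 mm. Origin on the desk; own x runs along the track towards the contact wall, y to the left, z up. Channel 41 mm wide about y=0, floor at z=8 mm, side walls with flared lips to z=28 mm, contact wall face at x=80 mm, its top at z=50 mm. Open from above from x=12 to 80 mm; behind that a cover, top z=48 mm, slotted along y=0 for the knob's stem
- dock_slot (a point): Point on the dock's slot at dock x=-60, y=0, z=46 mm. The orange plate left of the slot has a side notch (15 mm long, for the 8 mm stem) and right behind it the end stop. The plate is adjustable: the stop comes after 48 to 84 mm of follower travel, not measured: feel it. Caught in the notch, the knob rests 7 mm forward of the stop. Over 22 N on stop or plate does damage
- dock_floor (a point): Point on the dock's channel floor at dock x=58 mm, 22 mm from the contact wall: where the two loaded packs meet. Same axes as the dock. Let packs go on the floor: dropped from over 10 mm they are damaged
- follower (a joint): Travel of the white follower back from fully forward, m, 0 to 0.092; grows as the knob is pulled along the dock's -x. Spring 4.5 N at 0, plus 1 N per 10 mm, damping 25 N s/m. Follower face (37 wide, 30 mm high) at dock x = 66 mm minus the travel; it rests at 0.030 on two packs. Let go within 2 mm of the packs: snapping onto them (0.3 m/s), or over 30 N on a pack, does damage
- knob (a joint): Sideways travel of knob and stem towards the dock's +y, m, 0 (in the straight slot) to 0.014 (fully in the notch). Friction 0.6 N, no spring. Only in the notch can it exceed about 0.003; at 0.006 or more the follower's spring holds the stem on the notch's front edge: pull back 1 to 7 mm to free it
- knob_mid (a point): Centre of the red knob: upright block 20 mm along the track x 24 mm across x 34 mm high on an 8 mm stem, centre 85 mm above the desk. Moves with the follower and sideways. At travel 0 and sideways 0 it stands at dock x=-31 mm, y=0. Same axes as the dock
- pack_a_mid (a point): Battery pack, blue all over with a small white label, 22 (own x) x 38 (own y) x 56 high mm, 85 g nominal, standing on the desk; the point is its centre, 28 mm above its underside. To be loaded, own y across the track, either way round
- pack_b_mid (a point): The second blue pack, same as the first
- pack_old_mid (a point): Grey pack with red top, same size, worn out: leave it standing. The point is its centre
- phone: White phone lying on the desk, 78 x 160 x 9 mm, origin under its centre
- cup: Yellow cup, 72 mm across, 85 mm high, origin under its centre
- marker: White marker pen with a red cap, 120 mm long, 16 mm thick, origin under its centre
Things that resemble listed ones, but are neither listed nor needed, are in the scene too. What is shaped like the dock but green is not meant.

How it is judged:
On the way, in this order (a step that is already met when the one before it is completed fails the run):
1. the follower is pulled back and stays caught in the notch by itself (value of joint follower above 0.038 m and value of joint knob above 0.006 m and contact force between the fingers and follower below 0.1 N), for 0.3 s.
2. both blue packs stand in the channel and are let go, with the follower still caught (value of joint follower above 0.038 m and value of joint knob above 0.004 m and z of each of pack_a_mid, pack_b_mid in the frame of dock_floor below 0.033 m and horizontal distance between each of pack_a_mid, pack_b_mid and dock_floor below 0.045 m and angle between each of pack_a_mid, pack_b_mid's own z axis and vertical below 0.25 rad and contact force between the fingers and pack_a below 0.1 N and contact force between the fingers and pack_b below 0.1 N), for 0.2 s.
At the end, for the whole second after the job is handed in: Both blue packs stand upright (within 0.1 rad) on the channel floor (within 3 mm), square to the track (within 0.12 rad) and at rest, their centres within 15 mm of the point where two loaded packs meet, and the follower, its knob back in the straight slot, presses on them (travel 26 to 34 mm) (value of joint follower between 0.026 and 0.034 m and value of joint knob below 0.005 m and horizontal distance between each of pack_a_mid, pack_b_mid and dock_floor below 0.015 m and z of each of pack_a_mid, pack_b_mid in the frame of dock_floor below 0.031 m and angle between each of pack_a_mid, pack_b_mid's own z axis and vertical below 0.1 rad and angle between the y axis of each of pack_a_mid, pack_b_mid and the y axis of dock, either way round below 0.12 rad and linear speed of each of pack_a, pack_b below 0.02 m/s); the robot touches nothing.
It fails at once if the knob's stem forced against the stop or latch plate with more than 22 N (contact force between follower and dock above 22 N).
It fails at once if the follower let go to snap forward with a pack in the channel, or rammed onto a pack with over 30 N (contact force between follower and pack_a above 30 N or contact force between follower and pack_b above 30 N or (velocity of joint follower below -0.3 m/s and ((horizontal distance between pack_a_mid and dock_floor below 0.045 m and z of pack_a_mid in the frame of dock_floor below 0.06 m) or (horizontal distance between pack_b_mid and dock_floor below 0.045 m and z of pack_b_mid in the frame of dock_floor below 0.06 m)))).
It fails at once if a blue pack dropped into the dock rather than set down, or forced into it with over 45 N ((horizontal distance between pack_a_mid and dock_floor below 0.06 m and linear speed of pack_a above 0.5 m/s and contact force between the fingers and pack_a below 0.1 N) or (horizontal distance between pack_b_mid and dock_floor below 0.06 m and linear speed of pack_b above 0.5 m/s and contact force between the fingers and pack_b below 0.1 N) or contact force between dock and pack_a above 45 N or contact force between dock and pack_b above 45 N).
It fails at once if the grey pack or another bystander moved by more than 30 mm (distance of any of pack_old_mid, phone, cup, marker from where it was at the start of the episode above 0.03 m).
It also fails if it takes over 72 s, if anything falls off the work surface, if the arm or the gripper's body presses on something with over 40 N, if the wrist force passes 120 N, or if a joint passes its speed limit or range.

## Working session

There is one attempt and no reset: what is moved stays moved. The work goes in short steps, Python scripts to look and compute and a tool call to move; the robot and the scene stay as the last step left them, time stands still between calls to the robot, and variables do not carry over. Pictures are saved under pics/ and viewed, at most 10 in all, crops included, and the job is handed in when it is done.

Besides the shell and the picture viewer there is one more tool, called after "Emit:" as name([rows], argument=value, ...), one row to a line, values as JSON. move_arm: Moves the arm, as the interface text tells. Shifts and turns lie within -1 to 1; 1 stands for 30 mm of shift or 0.1 rad of turn. Its arguments: {"type":"object","properties":{"targets":{"type":"array"},"gripper":{"type":"number"},"newtons":{"type":"number"}},"required":["targets"]}

```bash
mkdir -p pics
cat > h.py <<'E'
import numpy as np, cv2
from plant import manip
from scipy.spatial.transform import Rotation as R
def info(n):
    c=manip.camera_info(n); return c
def att(c):
    a=np.array(c["attitude"],float)
    return a if a.shape==(3,3) else R.from_rotvec(a).as_matrix()
def cloud(n,c,d):
    """world xyz per pixel"""
    K=np.array(c["K"]);v,u=np.mgrid[0:d.shape[0],0:d.shape[1]]
    p=np.stack([u,v],-1).reshape(-1,1,2).astype(np.float64)
    s=cv2.undistortPoints(p,K,np.array([c["k1"],0,0,0.])).reshape(d.shape+(2,))
    P=np.dstack([s*d[...,None],d]); W=P@att(c).T+np.array(c["eye"])
    W[d==0]=np.nan; return W
def grab(n):
    c=info(n); im,d=manip.get_image(n); return im,d,c,cloud(n,c,d)
E
python3 - <<'E'
from h import *
for n in("scene","side","wrist"):
    im,d,c,W=grab(n); print(n,c); cv2.imwrite(f"pics/{n}0.png",im); np.savez(f"{n}0.npz",im=im,d=d,W=W)
a=cv2.imread("pics/scene0.png");b=cv2.imread("pics/side0.png");w=cv2.imread("pics/wrist0.png")
cv2.imwrite("pics/all0.png",cv2.resize(np.vstack([np.hstack([a,b]),np.hstack([w,w*0])]),(800,600)))
print(manip.sense())
E
```

```text
scene {'K': array([[368.22562262,   0.        , 262.87433222],
       [  0.        , 368.22562262, 188.55739788],
       [  0.        ,   0.        ,   1.        ]]), 'k1': -5.814531086926993e-05, 'eye': array([ 1.00165995, -0.57125504,  0.81430943]), 'attitude': array([-2.17144624, -1.1008451 ,  0.43390781])}
side {'K': array([[410.92684997,   0.        , 246.13815128],
       [  0.        , 410.92684997, 193.48860792],
       [  0.        ,   0.        ,   1.        ]]), 'k1': -0.13982180375581213, 'eye': array([-0.18697116,  0.86414174,  0.85117836]), 'attitude': array([-0.65282847,  2.45945256, -1.32547509])}
wrist {'K': array([[288.86946509,   0.        , 256.81043279],
       [  0.        , 288.86946509, 186.46941562],
       [  0.        ,   0.        ,   1.        ]]), 'k1': 0.012950640303366614, 'eye': array([ 0.30598966, -0.54915637,  0.38451294]), 'attitude': array([ 2.42075218, -1.61772525, -0.22095549])}
{'time': 0.15, 'joint_pos': array([-1.30407808e+00,  2.21087391e-01,  1.52734771e+00, -2.38093545e-06,
        1.39473102e+00, -1.26089051e-01]), 'qd': array([ 0.00024132, -0.00233155, -0.00278495,  0.0016234 , -0.00124272,
       -0.00078751]), 'effort': array([ 1.92398904e-03, -4.95191467e+01, -3.87881398e+01,  7.01514096e-02,
        5.30585996e-02, -9.35934168e-05]), 'tcp_pos': array([ 0.23911111, -0.57692015,  0.22166261]), 'tcp_rot': array([-3.07965528e+00, -6.12755426e-01,  1.77231068e-04]), 'wrist_force': array([-0.0176018 ,  0.52795134, -0.37387341]), 'wrist_torque': array([ 0.00962822, -0.01954276,  0.0020573 ]), 'grasp_force': 0.0, 'width': 0.08690824244551337}
```

View pics/all0.png

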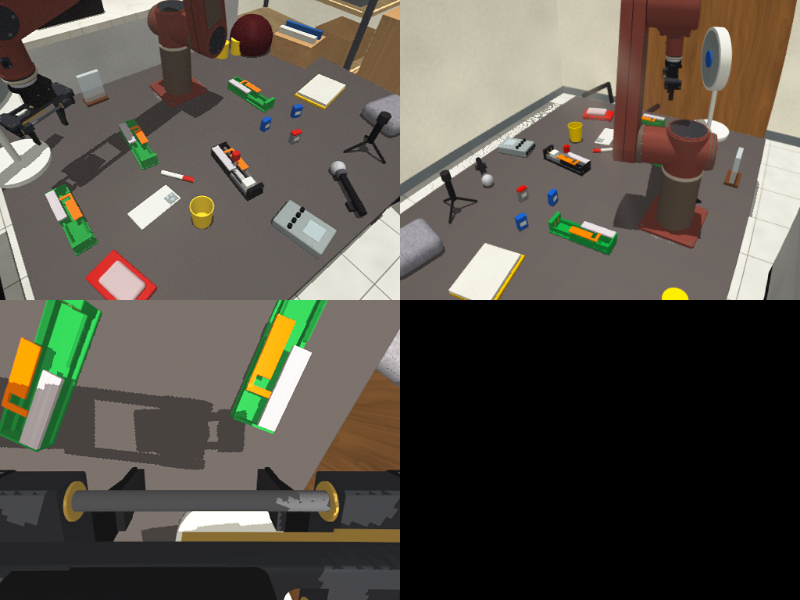

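The scene view (tile pixels) shows the black dock at (236,168), with three green lookalikes. The two blue packs are at (265,124) and (297,109), and the grey pack with the red top is at (295,136). Next I'll take an enlarged crop and measure.

Run:
```python
from h import *
S=np.load("scene0.npz");D=np.load("side0.npz")
a=S["im"][120:260,260:420];b=D["im"][170:320,130:290]
cv2.imwrite("pics/crop0.png",np.hstack([cv2.resize(a,(400,350),interpolation=2),cv2.resize(b,(400,350),interpolation=2)]))
for nm,Z in(("scene",S),("side",D)):
    im,W=Z["im"],Z["W"]; hsv=cv2.cvtColor(im,cv2.COLOR_BGR2HSV)
    for col,lo,hi in(("blue",(100,120,40),(130,255,255)),("red",(0,170,60),(6,255,255)),("red2",(172,170,60),(180,255,255)),("orange",(10,180,80),(18,255,255)),("black",(0,0,0),(180,255,45))):
        m=cv2.inRange(hsv,lo,hi); n,l,st,ce=cv2.connectedComponentsWithStats(m)
        for i in range(1,n):
            if st[i,4]<25: continue
            P=W[l==i];P=P[~np.isnan(P[:,0])]
            if len(P)<15: continue
            md=np.median(P,0)
            if not(0.1<md[0]<1 and -.6<md[1]<.6 and md[2]<.2 and md[2]>0):continue
            z=np.percentile(P[:,2],97); T=P[P[:,2]>z-.006]
            r=cv2.minAreaRect(T[:,:2].astype(np.float32)*1000)
            print(nm,col,ce[i].round(),st[i,4],"med",md.round(3),"ztop",z.round(3),"top rect",np.round(r[0]),np.round(r[1]),round(r[2],1))
```

```text
scene blue [379. 141.] 173 med [0.47  0.291 0.045] ztop 0.06 top rect [466. 298.] [37. 23.] 78.8
scene blue [339. 158.] 172 med [0.453 0.126 0.044] ztop 0.059 top rect [448. 136.] [22. 41.] 8.0
scene red [379. 169.] 75 med [0.568 0.175 0.057] ztop 0.06 top rect [567. 176.] [36. 22.] 81.7
scene red [302. 199.] 111 med [ 0.549 -0.112  0.098] ztop 0.105 top rect [ 544. -109.] [23. 20.] 84.4
scene red [241. 228.] 84 med [ 0.481 -0.264  0.015] ztop 0.02 top rect [ 479. -262.] [37. 13.] 37.6
scene red [151. 354.] 1582 med [ 0.629 -0.596  0.02 ] ztop 0.022 top rect [ 660. -598.] [168.  99.] 17.0
scene orange [321. 110.] 139 med [0.237 0.25  0.047] ztop 0.05 top rect [232. 250.] [108.  37.] 8.1
scene orange [179. 172.] 222 med [ 0.219 -0.307  0.046] ztop 0.049 top rect [ 215. -306.] [ 33. 107.] 88.9
scene orange [293. 192.] 44 med [ 0.483 -0.081  0.046] ztop 0.049 top rect [481. -85.] [35. 17.] 68.6
scene orange [310. 210.] 131 med [ 0.561 -0.091  0.047] ztop 0.049 top rect [557. -90.] [27. 49.] 82.4
scene black [479. 172.] 640 med [0.763 0.35  0.094] ztop 0.182 top rect [760. 358.] [33. 33.
[... 1317 characters left out ...]
de red [155. 241.] 73 med [0.563 0.179 0.054] ztop 0.057 top rect [565. 179.] [36. 26.] 86.4
side orange [214. 204.] 146 med [ 0.526 -0.084  0.045] ztop 0.049 top rect [527. -86.] [ 32. 105.] 87.2
side orange [235. 299.] 317 med [0.23  0.252 0.046] ztop 0.049 top rect [230. 250.] [107.  34.] 7.5
side black [167. 191.] 38 med [ 0.757 -0.108  0.019] ztop 0.027 top rect [ 756. -106.] [ 4. 74.] 9.8
side black [216. 210.] 493 med [ 0.496 -0.08   0.023] ztop 0.049 top rect [ 549. -106.] [ 59. 234.] 85.0
side black [103. 212.] 155 med [0.864 0.13  0.033] ztop 0.037 top rect [861. 127.] [ 22. 134.] 62.2
side black [ 66. 247.] 464 med [0.747 0.367 0.083] ztop 0.177 top rect [747. 366.] [30. 12.] 68.0
```

View pics/crop0.png

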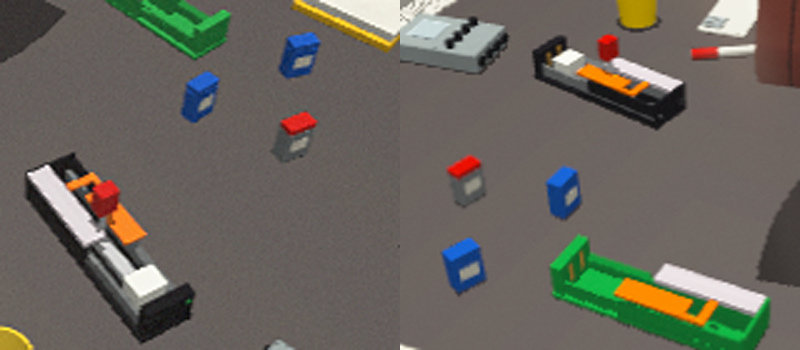

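Both blue packs are confirmed: all blue with a white label, at scene (379,141) and (339,158). The grey pack with the red top at (379,169) is excluded, and the black dock with the red knob at (302,199) is the one meant. I'm moving above it for a close look.

Emit:
move_arm([
  [0, 0, -0.5, 0, 0, 0.98],
  [0, 0, -0.5, 0, 0, 0.98],
  [0, 0, -0.5, 0, 0, 0.98],
  [0, 0, -0.5, 0, 0, 0.98],
  [0, 0, -0.5, 0, 0, 0.98],
  [0.3, -0.92, 0, 0, 0, 0],
  [0.3, -0.92, 0, 0, 0, 0],
  [0.3, -0.92, 0, 0, 0, 0],
  [0.3, -0.92, 0, 0, 0, 0],
  [0.3, -0.92, 0, 0, 0, 0],
  [0.3, -0.92, 0, 0, 0, 0],
  [0.3, -0.92, 0, 0, 0, 0],
])

```text
time: 1.15
tcp_pos: [0.3209, -0.3898, 0.2972]
tcp_rot: [-3.137, 0.153, 0.0]
wrist_force: [1.3, -0.3, 0.2]
width: 0.0871
grasp_force: 0.0
```

Emit:
move_arm([
  [0.3, -0.92, 0, 0, 0, 0],
  [0.3, -0.92, 0, 0, 0, 0],
  [0.3, -0.92, 0, 0, 0, 0],
  [0.3, -0.92, 0, 0, 0, 0],
  [0.3, -0.92, 0, 0, 0, 0],
  [0.3, -0.92, 0, 0, 0, 0],
  [0.3, -0.92, 0, 0, 0, 0],
  [0.3, -0.92, 0, 0, 0, 0],
  [0.3, -0.92, 0, 0, 0, 0],
  [0.3, -0.92, 0, 0, 0, 0],
  [0.3, -0.92, 0, 0, 0, 0],
  [0, 0, 0, 0, 0, 0],
])

```text
time: 2.15
tcp_pos: [0.4497, -0.0946, 0.2974]
tcp_rot: [-3.136, 0.146, -0.001]
wrist_force: [-0.3, -0.0, -0.0]
width: 0.0873
grasp_force: 0.0
```

Run:
```python
from h import *
s=manip.sense();print(s["time"],s["tcp_pos"],s["tcp_rot"],s["joint_pos"])
im,d,c,W=grab("wrist");np.savez("w1.npz",im=im,d=d,W=W);print(c["eye"])
cv2.imwrite("pics/w1.png",cv2.resize(im,(800,600),interpolation=2))
```

```text
2.15 [ 0.44974628 -0.09458566  0.29737964] [-3.13589640e+00  1.45753708e-01 -7.44997449e-04] [-0.38092679 -0.22711153  1.83392761  0.00233999  1.53508691  1.28267702]
[ 0.52169298 -0.1014433   0.46035973]
```

View pics/w1.png

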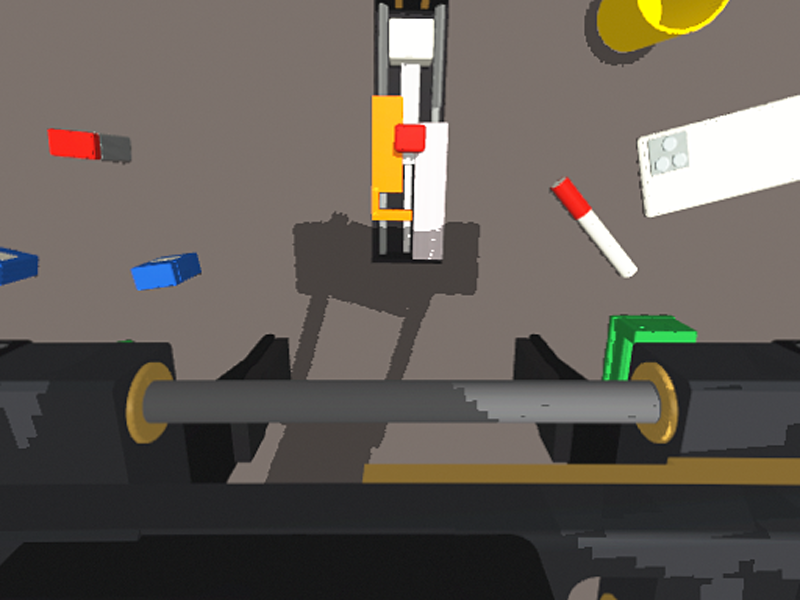

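The wrist view looks along the dock. It shows the knob at (410,138), the orange plate's notch at about (390,200), the follower at (411,40), and the blue packs at (165,271) and (15,264).

```bash
cat >> h.py <<'E'
def comps(im,W,lo,hi,mn=25,dz=.006):
    hsv=cv2.cvtColor(im,cv2.COLOR_BGR2HSV);m=cv2.inRange(hsv,lo,hi);n,l,st,ce=cv2.connectedComponentsWithStats(m)
    for i in range(1,n):
        if st[i,4]<mn: continue
        P=W[l==i];P=P[~np.isnan(P[:,0])]
        if len(P)<15: continue
        z=np.percentile(P[:,2],95);T=P[abs(P[:,2]-z)<dz];r=cv2.minAreaRect(T[:,:2].astype(np.float32)*1000)
        print(ce[i].round(),st[i,4],"ztop",z.round(4),"mean",T.mean(0).round(4),"rect",np.round(r[0],1),np.round(r[1],1),round(r[2],1))
E
python3 - <<'E'
from h import *
Z=np.load("w1.npz");im,W=Z["im"],Z["W"];up=im.copy()
im2=im.copy();im2[215:]=128
for n,lo,hi in(("red",(0,170,60),(6,255,255)),("blue",(100,120,40),(130,255,255)),("orange",(10,180,80),(22,255,255)),("white",(0,0,200),(180,40,255))):
    print(n);comps(im2,W,lo,hi)
# orange profile in dock-ish frame along the tool column direction
hsv=cv2.cvtColor(im2,cv2.COLOR_BGR2HSV);m=cv2.inRange(hsv,(10,180,80),(22,255,255))>0
for r in range(58,146,2):
    cs=np.where(m[r,230:285])[0]+230
    if len(cs): print(r,cs.min(),cs.max(),len(cs),W[r,cs[0]+1].round(4),W[r,cs[-1]-1].round(4))
E
```

```text
red
[262.  88.] 325 ztop 0.104 mean [ 0.5426 -0.1085  0.1026] rect [ 543.1 -108.2] [22.5 19.1] 84.1
[47. 92.] 542 ztop 0.058 mean [0.5664 0.175  0.0565] rect [566.6 176.4] [39.4 21.4] 79.4
[366. 127.] 312 ztop 0.0183 mean [ 0.4782 -0.2613  0.0164] rect [ 477.9 -262. ] [38.8 16. ] 35.1
blue
[ 11. 170.] 391 ztop 0.0455 mean [0.4609 0.2812 0.0437] rect [460.6 281.3] [ 6.  20.9] 84.7
[106. 174.] 678 ztop 0.0578 mean [0.4473 0.1338 0.0566] rect [446.7 135.3] [21.7 38.9] 2.7
orange
[247.  99.] 1304 ztop 0.0483 mean [ 0.5333 -0.0874  0.0469] rect [528.8 -91.2] [ 34.1 102.9] 84.8
white
[263.  24.] 738 ztop 0.0414 mean [ 0.624  -0.1175  0.0399] rect [ 624.2 -117.6] [35.6 29. ] 84.4
[262.  59.] 409 ztop 0.0223 mean [ 0.5858 -0.1138  0.0209] rect [ 585.1 -113.6] [14.1 49.2] 85.2
[462. 100.] 5355 ztop 0.0122 mean [ 0.5019 -0.4029  0.0099] rect [ 500.8 -402.5] [ 77.9 145.3] 9.1
[274. 114.] 1409 ztop 0.0481 mean [ 0.5083 -0.1249  0.0468] rect [ 510.  -124.1] [27.4 91.7] 83.9
[389. 156.] 495 ztop 0.0177 mean [ 0.4294 -0.2973  0.0155] rect [ 429.4 -298.1] [80.5 14.7] 36.4
62 238 253 7 [ 0.5807 -0.08
[... 1927 characters left out ...]
  0.0452] [ 0.5045 -0.0976  0.0464]
122 238 257 12 [ 0.504  -0.0737  0.0469] [ 0.5017 -0.0974  0.0454]
124 238 242 5 [ 0.5013 -0.0735  0.0476] [ 0.501  -0.0762  0.0475]
126 238 242 5 [ 0.4985 -0.0731  0.0471] [ 0.4983 -0.0759  0.0472]
128 238 242 5 [ 0.4958 -0.0728  0.0471] [ 0.4956 -0.0757  0.0478]
130 238 242 5 [ 0.493  -0.0725  0.0462] [ 0.4929 -0.0754  0.0482]
132 238 242 5 [ 0.4903 -0.0722  0.0465] [ 0.4899 -0.0749  0.0458]
134 238 263 26 [ 0.4875 -0.0719  0.047 ] [ 0.4844 -0.1043  0.0462]
136 238 263 23 [ 0.4847 -0.0715  0.0459] [ 0.4817 -0.104   0.0469]
138 238 263 26 [ 0.482  -0.0713  0.0477] [ 0.4791 -0.1038  0.0483]
140 238 263 18 [ 0.4792 -0.071   0.0473] [ 0.4762 -0.1035  0.0478]
```

Emit:
move_arm([
  [0.5, 0.02, 0.6, 0, 0, 0.15],
  [0.53, 0.02, 0.6, 0, 0, 0],
  [0.53, 0.02, 0.6, 0, 0, 0],
  [0.53, 0.02, 0.6, 0, 0, 0],
  [0.53, 0.02, 0.6, 0, 0, 0],
  [0.53, 0.02, 0.6, 0, 0, 0],
  [0, 0, 0.6, 0, 0, 0],
  [0, 0, 0.6, 0, 0, 0],
  [0, 0, 0.6, 0, 0, 0],
  [0, 0, 0.6, 0, 0, 0],
  [0, 0, 0.6, 0, 0, 0],
  [0, 0, 0, 0, 0, 0],
])

```text
time: 3.2
tcp_pos: [0.5388, -0.1127, 0.0952]
tcp_rot: [-3.135, 0.178, 0.011]
wrist_force: [-0.9, 0.5, -1.2]
width: 0.0871
grasp_force: 0.0
```

```bash
cat >> h.py <<'E'
O=np.array([.5736,-.1116]);YAW=-.108
def st():
    s=manip.sense();p=s["tcp_pos"];r=R.from_rotvec(s["tcp_rot"]).as_matrix()
    c,q=np.cos(YAW),np.sin(YAW);e=p[:2]-O
    print("t",round(s["time"],2),"tcp",p.round(4),"dock xy mm",(1e3*np.array([c*e[0]+q*e[1],-q*e[0]+c*e[1]])).round(1),"yaw",round(np.arctan2(r[1,0],r[0,0]),4),"tilt",r[:2,2].round(4),"w",round(s["width"],4),"f",s["wrist_force"].round(1),"g",round(s["grasp_force"],1))
    return s
E
python3 - <<'E'
from h import *
st()
im,d,c,W=grab("wrist");cv2.imwrite("pics/w2.png",im)
for n,lo,hi in(("red",(0,170,60),(6,255,255)),):
    print(n);comps(im,W,lo,hi,100)
E
```

```text
t 3.2 tcp [ 0.5388 -0.1127  0.0952] dock xy mm [-34.4  -4.9] yaw -0.1133 tilt [-0.0072  0.0022] w 0.0871 f [-0.9  0.5 -1.2] g 0.0
red
[250. 220.] 1725 ztop 0.1035 mean [ 0.5447 -0.1089  0.1023] rect [ 543.7 -108.7] [23.  19.8] 84.0
```

Emit:
move_arm([
  [0.1, -0.1, 0.2, 0, 0, 0],
  [0, 0, 0, 0, 0, 0],
  [0, 0, 0, 0, 0, 0],
])

```text
time: 3.5
tcp_pos: [0.5463, -0.1103, 0.0945]
tcp_rot: [3.136, -0.176, 0.002]
wrist_force: [0.1, -0.5, 0.3]
width: 0.0868
grasp_force: 0.0
```

```bash
python3 -c "
from h import *
st()"
```

```text
t 3.5 tcp [ 0.5463 -0.1103  0.0945] dock xy mm [-27.3  -1.6] yaw -0.1121 tilt [ 0.0014 -0.0005] w 0.0868 f [ 0.1 -0.5  0.3] g 0.0
```

Emit:
move_arm([
  [-0.1, -0.05, 0.26, 0, 0, 0],
  [0, 0, 0.26, 0, 0, 0],
  [0, 0, 0.26, 0, 0, 0],
  [0, 0, 0, 0, 0, 0],
  [0, 0, 0, 0, 0, 0],
])

```text
time: 3.92
tcp_pos: [0.5419, -0.1078, 0.0691]
tcp_rot: [-3.136, 0.176, 0.003]
wrist_force: [0.7, -0.7, -0.3]
width: 0.0871
grasp_force: 0.0
```

Emit:
move_arm([
  [0, 0, 0, 0, 0, 0],
  [0, 0, 0, 0, 0, 0],
  [0, 0, 0, 0, 0, 0],
  [0, 0, 0, 0, 0, 0],
  [0, 0, 0, 0, 0, 0],
  [0, 0, 0, 0, 0, 0],
  [0, 0, 0, 0, 0, 0],
  [0, 0, 0, 0, 0, 0],
], gripper=-0.6, newtons=6)

```text
time: 4.58
tcp_pos: [0.5428, -0.1081, 0.0702]
tcp_rot: [3.137, -0.176, 0.0]
wrist_force: [0.8, 0.9, -0.5]
width: 0.0415
grasp_force: 0.0
```

```bash
python3 -c "
from h import *
st()"
```

```text
t 4.58 tcp [ 0.5428 -0.1081  0.0702] dock xy mm [-31.    0.1] yaw -0.1122 tilt [ 0.0001 -0.    ] w 0.0415 f [ 0.8  0.9 -0.5] g 0.0
```

Emit:
move_arm([
  [0, 0, 0, 0, 0, 0],
  [0, 0, 0, 0, 0, 0],
  [0, 0, 0, 0, 0, 0],
  [0, 0, 0, 0, 0, 0],
  [0, 0, 0, 0, 0, 0],
  [0, 0, 0, 0, 0, 0],
], gripper=-1, newtons=6)

```text
time: 5.08
tcp_pos: [0.5427, -0.1082, 0.0701]
tcp_rot: [3.137, -0.176, -0.0]
wrist_force: [-0.1, -0.1, -0.3]
width: 0.0238
grasp_force: 6.0
```

Emit:
move_arm([
  [0, 0, 0, 0, 0, 0],
  [0, 0, 0, 0, 0, 0],
  [0, 0, 0, 0, 0, 0],
], newtons=30)

```text
time: 5.33
tcp_pos: [0.5427, -0.1082, 0.0701]
tcp_rot: [3.137, -0.176, 0.0]
wrist_force: [-0.2, 0.0, -0.3]
width: 0.0239
grasp_force: 30.0
```

Emit:
move_arm([
  [-0.1, 0, 0, 0, 0, 0],
  [-0.13, 0, 0, 0, 0, 0],
  [-0.13, 0, 0, 0, 0, 0],
  [-0.13, 0, 0, 0, 0, 0],
  [-0.13, 0, 0, 0, 0, 0],
  [-0.13, 0, 0, 0, 0, 0],
  [-0.13, 0, 0, 0, 0, 0],
  [-0.13, 0, 0, 0, 0, 0],
  [-0.13, 0, 0, 0, 0, 0],
  [-0.1, 0, 0, 0, 0, 0],
  [0, 0, 0, 0, 0, 0],
  [0, 0, 0, 0, 0, 0],
])

```text
time: 6.33
tcp_pos: [0.5071, -0.1042, 0.0702]
tcp_rot: [3.136, -0.177, 0.006]
wrist_force: [7.0, -1.5, -7.9]
width: 0.0235
grasp_force: 30.0
```

Run:
```python
from h import *
st()
im,d,c,W=grab("wrist");comps(im,W,(0,170,60),(6,255,255),100)
```

```text
t 6.33 tcp [ 0.5071 -0.1042  0.0702] dock xy mm [-66.9   0.2] yaw -0.1125 tilt [ 0.0038 -0.0006] w 0.0235 f [ 7.  -1.5 -7.9] g 30.0
[456. 216.] 1076 ztop 0.0182 mean [ 0.4781 -0.261   0.0163] rect [ 477.6 -262. ] [40.8 16.6] 36.3
[257. 229.] 1198 ztop 0.1026 mean [ 0.5165 -0.1048  0.1008] rect [ 516.1 -104.7] [23.7  4.5] 85.0
```

Emit:
move_arm([
  [-0.06, 0, 0, 0, 0, 0],
  [-0.08, 0, 0, 0, 0, 0],
  [-0.08, 0, 0, 0, 0, 0],
  [-0.08, 0, 0, 0, 0, 0],
  [-0.05, 0, 0, 0, 0, 0],
  [-0.05, 0, 0, 0, 0, 0],
  [0, 0, 0, 0, 0, 0],
  [0, 0, 0, 0, 0, 0],
  [0, 0, 0, 0, 0, 0],
])

```text
time: 7.13
tcp_pos: [0.4955, -0.1028, 0.0701]
tcp_rot: [3.136, -0.177, 0.007]
wrist_force: [9.2, -1.1, -9.9]
width: 0.0239
grasp_force: 30.0
```

Emit:
move_arm([
  [-0.025, 0, 0, 0, 0, 0],
  [-0.025, 0, 0, 0, 0, 0],
  [0, 0, 0, 0, 0, 0],
  [0, 0, 0, 0, 0, 0],
  [0, 0, 0, 0, 0, 0],
])

```text
time: 7.55
tcp_pos: [0.4942, -0.1027, 0.0701]
tcp_rot: [3.136, -0.177, 0.007]
wrist_force: [8.9, -1.7, -8.7]
width: 0.0238
grasp_force: 30.0
```

```bash
python3 -c "
from h import *
st()"
```

```text
t 7.55 tcp [ 0.4942 -0.1027  0.0701] dock xy mm [-79.9   0.2] yaw -0.1125 tilt [ 0.0047 -0.0008] w 0.0238 f [ 8.9 -1.7 -8.7] g 30.0
```

Travel is about 49 mm and only the spring force shows. I'll keep feeling in small steps.

Emit:
move_arm([
  [-0.03, 0, 0, 0, 0, 0],
  [-0.03, 0, 0, 0, 0, 0],
  [0, 0, 0, 0, 0, 0],
  [0, 0, 0, 0, 0, 0],
  [0, 0, 0, 0, 0, 0],
])

```text
time: 7.97
tcp_pos: [0.4924, -0.1025, 0.0702]
tcp_rot: [3.136, -0.177, 0.008]
wrist_force: [9.6, -2.1, -8.6]
width: 0.0237
grasp_force: 30.0
```

Emit:
move_arm([
  [-0.03, 0, 0, 0, 0, 0],
  [-0.02, 0, 0, 0, 0, 0],
  [0, 0, 0, 0, 0, 0],
  [0, 0, 0, 0, 0, 0],
  [0, 0, 0, 0, 0, 0],
])

```text
time: 8.38
tcp_pos: [0.491, -0.1024, 0.0702]
tcp_rot: [3.136, -0.177, 0.008]
wrist_force: [9.5, -0.2, -9.3]
width: 0.0236
grasp_force: 30.0
```

Emit:
move_arm([
  [-0.025, 0, 0, 0, 0, 0],
  [-0.025, 0, 0, 0, 0, 0],
  [0, 0, 0, 0, 0, 0],
  [0, 0, 0, 0, 0, 0],
  [0, 0, 0, 0, 0, 0],
])

```text
time: 8.8
tcp_pos: [0.4895, -0.1022, 0.0701]
tcp_rot: [3.136, -0.177, 0.008]
wrist_force: [9.2, -1.0, -9.0]
width: 0.0237
grasp_force: 30.0
```

Emit:
move_arm([
  [-0.02, 0, 0, 0, 0, 0],
  [-0.02, 0, 0, 0, 0, 0],
  [0, 0, 0, 0, 0, 0],
  [0, 0, 0, 0, 0, 0],
  [0, 0, 0, 0, 0, 0],
])

```text
time: 9.22
tcp_pos: [0.4884, -0.1021, 0.0701]
tcp_rot: [3.136, -0.177, 0.008]
wrist_force: [10.6, -1.2, -10.0]
width: 0.0238
grasp_force: 30.0
```

Emit:
move_arm([
  [-0.02, 0, 0, 0, 0, 0],
  [-0.02, 0, 0, 0, 0, 0],
  [0, 0, 0, 0, 0, 0],
  [0, 0, 0, 0, 0, 0],
  [0, 0, 0, 0, 0, 0],
])

```text
time: 9.63
tcp_pos: [0.4882, -0.1021, 0.0702]
tcp_rot: [3.136, -0.177, 0.012]
wrist_force: [14.7, -2.0, -13.9]
width: 0.0239
grasp_force: 30.0
```

```bash
python3 -c "
from h import *
st()"
```

```text
t 9.63 tcp [ 0.4882 -0.1021  0.0702] dock xy mm [-85.9   0.3] yaw -0.1127 tilt [ 0.0075 -0.0012] w 0.0239 f [ 14.7  -2.  -13.9] g 30.0
```

The stop is felt at about 55 mm of travel: the force jumped by 4 N with almost no motion. I'll back off about 3 mm and slide left.

Emit:
move_arm([
  [0.06, 0, 0, 0, 0, 0],
  [0.06, 0, 0, 0, 0, 0],
  [0, -0.06, 0, 0, 0, 0],
  [0, -0.08, 0, 0, 0, 0],
  [0, -0.08, 0, 0, 0, 0],
  [0, -0.08, 0, 0, 0, 0],
  [0, -0.07, 0, 0, 0, 0],
  [0, -0.05, 0, 0, 0, 0],
  [0, 0, 0, 0, 0, 0],
  [0, 0, 0, 0, 0, 0],
])

```text
time: 10.47
tcp_pos: [0.4921, -0.0895, 0.0701]
tcp_rot: [3.136, -0.176, 0.008]
wrist_force: [9.8, -0.7, -9.0]
width: 0.0239
grasp_force: 30.0
```

```bash
python3 -c "
from h import *
st()"
```

```text
t 10.47 tcp [ 0.4921 -0.0895  0.0701] dock xy mm [-83.4  13.1] yaw -0.1124 tilt [ 0.005  -0.0004] w 0.0239 f [ 9.8 -0.7 -9. ] g 30.0
```

Emit:
move_arm([
  [0.05, 0, 0, 0, 0, 0],
  [0.05, 0, 0, 0, 0, 0],
  [0.05, 0, 0, 0, 0, 0],
  [0.04, 0, 0, 0, 0, 0],
  [0.02, 0, 0, 0, 0, 0],
  [0, 0, 0, 0, 0, 0],
  [0, 0, 0, 0, 0, 0],
  [0, 0, 0, 0, 0, 0],
])

```text
time: 11.13
tcp_pos: [0.4971, -0.0901, 0.0701]
tcp_rot: [-3.137, 0.176, -0.003]
wrist_force: [6.6, -0.4, -5.5]
width: 0.0237
grasp_force: 30.0
```

```bash
python3 -c "
from h import *
st()"
```

```text
t 11.13 tcp [ 0.4971 -0.0901  0.0701] dock xy mm [-78.4  13.1] yaw -0.1123 tilt [ 0.0018 -0.    ] w 0.0237 f [ 6.6 -0.4 -5.5] g 30.0
```

Emit:
move_arm([
  [0.04, 0, 0, 0, 0, 0],
  [0, 0, 0, 0, 0, 0],
  [0, 0, 0, 0, 0, 0],
  [0, 0, 0, 0, 0, 0],
], newtons=10)

```text
time: 11.47
tcp_pos: [0.4972, -0.0902, 0.0701]
tcp_rot: [-3.136, 0.176, 0.001]
wrist_force: [-0.1, 1.3, -0.6]
width: 0.0239
grasp_force: 10.0
```

Emit:
move_arm([
  [0, 0, 0, 0, 0, 0],
  [0, 0, 0, 0, 0, 0],
  [0, 0, 0, 0, 0, 0],
  [0, 0, 0, 0, 0, 0],
  [0, 0, 0, 0, 0, 0],
  [0, 0, 0, 0, 0, 0],
  [0, 0, 0, 0, 0, 0],
  [0, 0, 0, 0, 0, 0],
  [0, 0, 0, 0, 0, 0],
  [0, 0, 0, 0, 0, 0],
], gripper=1)

```text
time: 12.3
tcp_pos: [0.4976, -0.0904, 0.0701]
tcp_rot: [3.137, -0.176, -0.0]
wrist_force: [-0.7, 1.3, -0.3]
width: 0.0813
grasp_force: 0.0
```

Run:
```python
from h import *
st()
im,d,c,W=grab("wrist");comps(im,W,(0,170,60),(6,255,255),100)
```

```text
t 12.3 tcp [ 0.4976 -0.0904  0.0701] dock xy mm [-77.8  12.9] yaw -0.1122 tilt [-0.0001  0.    ] w 0.0813 f [-0.7  1.3 -0.3] g 0.0
[474. 201.] 1080 ztop 0.0184 mean [ 0.4792 -0.2602  0.0164] rect [ 478.  -261.8] [41.  16.7] 36.4
[256. 230.] 1131 ztop 0.1024 mean [ 0.5069 -0.0909  0.1005] rect [506.6 -90.7] [23.3  3.9] 84.6
```

Emit:
move_arm([
  [0, 0, -0.6, 0, 0, 0],
  [0, 0, -0.9, 0, 0, 0],
  [0, 0, -0.9, 0, 0, 0],
  [-0.4, -0.8, -0.45, 0, 0, 0],
  [-0.5, -0.92, -0.45, 0, 0, 0],
  [-0.5, -0.92, -0.45, 0, 0, 0],
  [-0.5, -0.92, -0.45, 0, 0, 0],
  [-0.5, -0.92, -0.45, 0, 0, 0],
  [-0.5, -0.92, -0.45, 0, 0, 0],
  [-0.5, -0.92, -0.45, 0, 0, 0],
  [-0.5, -0.92, -0.45, 0, 0, 0],
  [-0.5, -0.92, -0.45, 0, 0, 0],
])

```text
time: 13.35
tcp_pos: [0.393, 0.1689, 0.2645]
tcp_rot: [-3.136, 0.177, -0.001]
wrist_force: [0.9, -0.5, 0.6]
width: 0.0871
grasp_force: 0.0
```

Emit:
move_arm([
  [-0.5, -0.92, -0.4, 0, 0, 0],
  [0, 0, 0, 0, 0, 0],
  [0, 0, 0, 0, 0, 0],
  [0, 0, 0, 0, 0, 0],
])

```text
time: 13.68
tcp_pos: [0.382, 0.1965, 0.2753]
tcp_rot: [3.136, -0.175, -0.0]
wrist_force: [0.2, -0.6, 0.8]
width: 0.0871
grasp_force: 0.0
```

Run:
```python
from h import *
st()
im,d,c,W=grab("wrist");cv2.imwrite("pics/w3.png",im)
comps(im,W,(100,120,40),(130,255,255),100);comps(im,W,(0,170,60),(6,255,255),100)
im,d,c,W=grab("scene");comps(im,W,(0,170,60),(6,255,255),50)
```

```text
t 13.68 tcp [0.382  0.1965 0.2753] dock xy mm [-223.7  285.6] yaw -0.1114 tilt [-0.0001 -0.0007] w 0.0871 f [ 0.2 -0.6  0.8] g 0.0
[173. 108.] 676 ztop 0.0579 mean [0.4652 0.299  0.0567] rect [465.3 299.6] [38.2 21.6] 70.7
[297. 108.] 563 ztop 0.058 mean [0.4465 0.1366 0.0566] rect [446.4 136.4] [21.7 38.1] 3.3
[256.   9.] 591 ztop 0.0579 mean [0.5636 0.1769 0.0564] rect [563.5 177.3] [37.6 18.2] 83.6
[499.  36.] 571 ztop 0.1027 mean [ 0.497  -0.0795  0.1007] rect [496.4 -79.8] [21.1 10.4] 17.1
[379. 169.] 80 ztop 0.0593 mean [0.5677 0.1747 0.0571] rect [567.7 175.6] [38.6 19.6] 84.7
[296. 185.] 101 ztop 0.1038 mean [ 0.4998 -0.0907  0.1021] rect [498.9 -90. ] [24.1 18.5] 85.1
[240. 228.] 85 ztop 0.0189 mean [ 0.4796 -0.2624  0.0163] rect [ 479.4 -262.3] [37.9 14.1] 31.3
[151. 354.] 1582 ztop 0.0221 mean [ 0.641  -0.599   0.0197] rect [ 660.3 -598.2] [169.2  99. ] 17.3
```

View pics/w3.png

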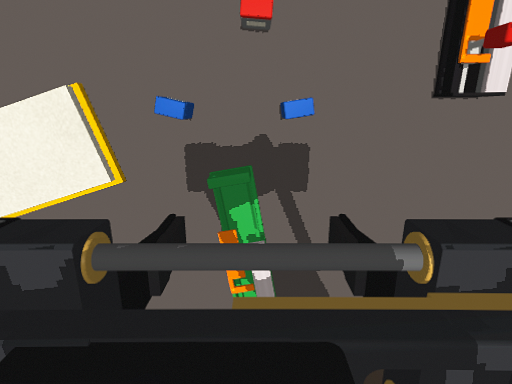

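The two blue packs are at (297,108) and (173,108). The grey pack with the red top is at (256,9) and I'm leaving it alone. I'll fetch the right pack first.

Emit:
move_arm([
  [0, 0, 0.5, 0, 0, -0.85],
  [0, 0, 0.5, 0, 0, -0.84],
  [0.5, 0.53, 0.7, 0, 0, 0],
  [0.51, 0.53, 0.7, 0, 0, 0],
  [0.51, 0.53, 0.7, 0, 0, 0],
  [0.51, 0.53, 0.7, 0, 0, 0],
  [0, 0, 0.8, 0, 0, 0],
  [0, 0, 0.8, 0, 0, 0],
  [0, 0, 0.6, 0, 0, 0],
  [0, 0, 0, 0, 0, 0],
  [0, 0, 0, 0, 0, 0],
  [0, 0, 0, 0, 0, 0],
])

```text
time: 14.78
tcp_pos: [0.4472, 0.1361, 0.0965]
tcp_rot: [-3.14, -0.087, -0.001]
wrist_force: [-0.2, -0.6, 0.6]
width: 0.0871
grasp_force: 0.0
```

Run:
```python
from h import *
st()
im,d,c,W=grab("wrist")
comps(im,W,(100,120,40),(130,255,255),200)
```

```text
t 14.78 tcp [0.4472 0.1361 0.0965] dock xy mm [-152.4  232.7] yaw 0.0556 tilt [0.0009 0.0001] w 0.0871 f [-0.2 -0.6  0.6] g 0.0
[ 48. 167.] 3303 ztop 0.0576 mean [0.4663 0.2978 0.0564] rect [465.6 299.1] [38.4 22.1] 70.9
[258. 202.] 1945 ztop 0.0577 mean [0.4478 0.136  0.0566] rect [447.2 135.7] [21.7 37.4] 2.6
```

Emit:
move_arm([
  [0, 0, 0.6, 0, 0, 0],
  [0, 0, 0.7, 0, 0, 0],
  [0, 0, 0.6, 0, 0, 0],
  [0, 0, 0.4, 0, 0, 0],
  [0, 0, 0, 0, 0, 0],
  [0, 0, 0, 0, 0, 0],
])

```text
time: 15.33
tcp_pos: [0.447, 0.1368, 0.0275]
tcp_rot: [-3.14, -0.089, -0.001]
wrist_force: [0.8, -0.4, -0.0]
width: 0.087
grasp_force: 0.0
```

Emit:
move_arm([
  [0, 0, 0, 0, 0, 0],
  [0, 0, 0, 0, 0, 0],
  [0, 0, 0, 0, 0, 0],
  [0, 0, 0, 0, 0, 0],
  [0, 0, 0, 0, 0, 0],
  [0, 0, 0, 0, 0, 0],
  [0, 0, 0, 0, 0, 0],
  [0, 0, 0, 0, 0, 0],
  [0, 0, 0, 0, 0, 0],
  [0, 0, 0, 0, 0, 0],
  [0, 0, 0, 0, 0, 0],
], gripper=-1, newtons=12)

```text
time: 16.25
tcp_pos: [0.4465, 0.1367, 0.0266]
tcp_rot: [3.14, 0.089, -0.0]
wrist_force: [-1.3, -0.6, 0.9]
width: 0.0376
grasp_force: 12.0
```

Run:
```python
from h import *
st()
```

```text
t 16.25 tcp [0.4465 0.1367 0.0266] dock xy mm [-153.2  233.1] yaw 0.0568 tilt [-0.0001 -0.0001] w 0.0376 f [-1.3 -0.6  0.9] g 12.0
```

Emit:
move_arm([
  [0, 0, -0.3, 0, 0, 0],
  [0, 0, -0.7, 0, 0, 0],
  [0, 0, -0.7, 0, 0, 0],
  [0, 0, -0.7, 0, 0, 0.83],
  [0, 0, -0.7, 0, 0, 0.84],
  [0.3, 0.3, 0, 0, 0, 0],
  [0.6, 0.64, 0, 0, 0, 0],
  [0.7, 0.74, 0, 0, 0, 0],
  [0.7, 0.74, 0, 0, 0, 0],
  [0.7, 0.74, 0, 0, 0, 0],
  [0.7, 0.74, 0, 0, 0, 0],
  [0.7, 0.74, 0, 0, 0, 0],
], newtons=20)

```text
time: 17.25
tcp_pos: [0.5628, -0.018, 0.1189]
tcp_rot: [-3.137, 0.171, 0.001]
wrist_force: [0.2, 0.4, -0.5]
width: 0.0382
grasp_force: 20.0
```

Emit:
move_arm([
  [0.7, 0.74, 0, 0, 0, 0],
  [0.7, 0.74, 0, 0, 0, 0],
  [0.7, 0.74, 0, 0, 0, 0],
  [0.55, 0.6, 0, 0, 0, 0],
  [0.3, 0.3, 0, 0, 0, 0],
  [0, 0, 0, 0, 0, 0],
  [0, 0, 0, 0, 0, 0],
  [0, 0, 0, 0, 0, 0],
])

```text
time: 17.92
tcp_pos: [0.639, -0.1183, 0.1187]
tcp_rot: [-3.136, 0.172, 0.003]
wrist_force: [0.5, -0.2, -1.6]
width: 0.0377
grasp_force: 20.0
```

Run:
```python
from h import *
st()
im,d,c,W=grab("wrist");np.savez("w4.npz",im=im,d=d,W=W);cv2.imwrite("pics/w4.png",im)
comps(im,W,(100,120,40),(130,255,255),200)
im,d,c,W=grab("scene");np.savez("s4.npz",im=im,d=d,W=W);cv2.imwrite("pics/s4.png",np.hstack([cv2.resize(im[150:290,230:390],(400,350),interpolation=2),cv2.resize(cv2.imread("pics/w4.png"),(400,350))]))
comps(im,W,(0,170,60),(6,255,255),50)
```

```text
t 17.92 tcp [ 0.639  -0.1183  0.1187] dock xy mm [65.8  0.4] yaw -0.1094 tilt [-0.0019  0.0009] w 0.0377 f [ 0.5 -0.2 -1.6] g 20.0
[257. 225.] 2289 ztop 0.1491 mean [ 0.6484 -0.1191  0.1476] rect [ 647.9 -119. ] [38.8  6.1] 81.2
[379. 169.] 76 ztop 0.0596 mean [0.5678 0.1753 0.057 ] rect [567.2 176. ] [38.1 20.1] 83.1
[296. 183.] 57 ztop 0.1043 mean [ 0.4988 -0.0896  0.1022] rect [499.6 -89.8] [24.6 19.4] 88.5
[240. 228.] 84 ztop 0.0189 mean [ 0.4803 -0.2623  0.0165] rect [ 479.4 -261.9] [36.2 14.2] 35.5
[150. 354.] 1587 ztop 0.0221 mean [ 0.6414 -0.5989  0.0198] rect [ 660.1 -598.2] [168.4  99.1] 17.3
```

View pics/s4.png

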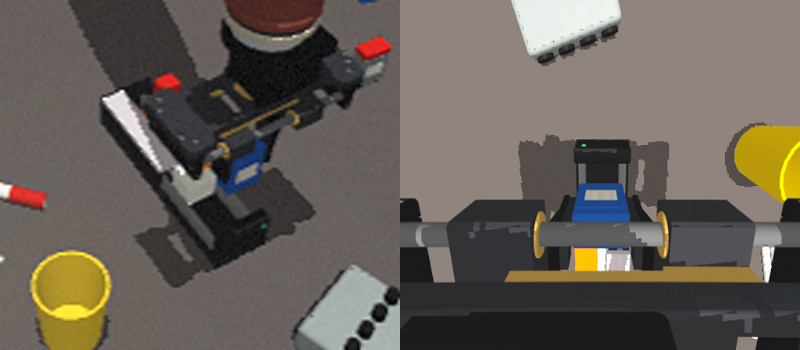

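Run:
```python
from h import *
Z=np.load("w4.npz");im,W=Z["im"],Z["W"]
sub=np.zeros(W.shape[:2],bool);sub[140:215,205:315]=1
dark=cv2.cvtColor(im,cv2.COLOR_BGR2GRAY)<70
c,q=np.cos(YAW),np.sin(YAW);e=W[...,:2]-O
X=1e3*(c*e[...,0]+q*e[...,1]);Y=1e3*(-q*e[...,0]+c*e[...,1])
m=sub&(W[...,2]>.046)&(W[...,2]<.056)
r=cv2.minAreaRect(W[m][:,:2].astype(np.float32)*1e3);print("wall top",r,m.sum(),np.percentile(X[m],[2,98]),np.percentile(Y[m],[2,98]),W[m][:,2].mean())
for row in range(150,215,4):
    rr=range(215,310,5);print(row,[(int(X[row,k]),int(Y[row,k]),int(1e3*W[row,k,2])) for k in rr if not np.isnan(X[row,k])])
```

```text
wall top ((660.8348388671875, -121.30025482177734), (59.515071868896484, 15.415970802307129), 83.61654663085938) 1365 [80.45120764 95.20350905] [-28.78089354  28.11891435] 0.05049611544534717
150 [(97, 41, 0), (97, 36, 0), (97, 31, 0), (97, 26, 0), (97, 21, 0), (97, 17, 0), (97, 12, 1), (97, 7, 0), (97, 2, 1), (97, -2, 1), (97, -7, 0), (97, -12, 0), (97, -17, 1), (97, -21, 0), (97, -26, 1), (97, -31, 0), (97, -36, 1), (97, -41, 0), (97, -46, 0)]
154 [(93, 41, 0), (93, 36, -1), (94, 31, 7), (95, 25, 11), (95, 21, 12), (95, 16, 11), (95, 11, 12), (95, 7, 11), (95, 2, 11), (95, -2, 10), (95, -7, 10), (95, -11, 10), (95, -16, 10), (94, -21, 10), (95, -25, 11), (94, -30, 8), (93, -36, 0), (93, -41, 0), (93, -46, 0)]
158 [(89, 41, 0), (89, 36, 0), (94, 28, 29), (95, 23, 34), (96, 18, 42), (95, 15, 33), (95, 10, 33), (95, 6, 32), (95, 2, 33), (95, -2, 32), (95, -6, 33), (95, -10, 32), (95, -15, 33), (94, -19, 31), (95, -23, 33), (94, -28, 32), (89, -36, 0), (89, -41, 0), (89, -46, 0)]
162 [(85, 41, 0), (85, 37, 0), (94, 26, 50), (94, 22, 49), (94, 18, 50), (94, 14, 49), (94, 10, 49), (94, 6
[... 2966 characters left out ...]
, (76, -4, 105), (76, -7, 106), (76, -11, 104), (76, -14, 105), (74, -18, 100), (42, -32, 7), (40, -38, 1), (39, -43, -1), (39, -48, 1)]
210 [(35, 43, 1), (35, 38, 1), (35, 33, 0), (76, 17, 113), (76, 14, 113), (76, 10, 113), (76, 7, 113), (76, 4, 113), (76, 1, 114), (76, -1, 113), (76, -4, 114), (76, -7, 114), (76, -10, 114), (76, -13, 114), (75, -16, 111), (38, -32, 8), (35, -38, 2), (35, -43, 0), (35, -48, 1)]
214 [(77, 25, 121), (30, 38, 0), (30, 33, 0), (76, 16, 120), (76, 13, 119), (76, 10, 119), (76, 7, 119), (77, 4, 121), (76, 1, 120), (76, -1, 120), (76, -4, 119), (76, -7, 120), (76, -10, 121), (76, -13, 119), (76, -16, 119), (33, -32, 8), (30, -38, 0), (76, -25, 120), (30, -49, 0)]
```

Emit:
move_arm([
  [0, 0.02, 0.4, 0, 0, 0.02],
  [0, 0, 0.5, 0, 0, 0],
  [0, 0, 0.5, 0, 0, 0],
  [0, 0, 0.4, 0, 0, 0],
  [0, 0, 0.2, 0, 0, 0],
  [0, 0, 0.1, 0, 0, 0],
  [0, 0, 0, 0, 0, 0],
  [0, 0, 0, 0, 0, 0],
])

```text
time: 18.68
tcp_pos: [0.6403, -0.1195, 0.0571]
tcp_rot: [3.136, -0.176, 0.001]
wrist_force: [-0.8, -0.1, -0.9]
width: 0.0379
grasp_force: 20.0
```

Emit:
move_arm([
  [0, 0, 0.1, 0, 0, 0],
  [0, 0, 0.15, 0, 0, 0],
  [0, 0, 0.15, 0, 0, 0],
  [0, 0, 0.1, 0, 0, 0],
  [0, 0, 0, 0, 0, 0],
  [0, 0, 0, 0, 0, 0],
])

```text
time: 19.18
tcp_pos: [0.6396, -0.1194, 0.0411]
tcp_rot: [-3.136, 0.176, 0.001]
wrist_force: [-0.3, -0.6, -0.4]
width: 0.0376
grasp_force: 20.0
```

Run:
```python
from h import *
st()
```

```text
t 19.18 tcp [ 0.6396 -0.1194  0.0411] dock xy mm [66.5 -0.7] yaw -0.1123 tilt [-0.0009  0.0003] w 0.0376 f [-0.3 -0.6 -0.4] g 20.0
```

Emit:
move_arm([
  [0, 0, 0.07, 0, 0, 0],
  [0, 0, 0.07, 0, 0, 0],
  [0, 0, 0.04, 0, 0, 0],
  [0, 0, 0, 0, 0, 0],
  [0, 0, 0, 0, 0, 0],
  [0, 0, 0, 0, 0, 0],
])

```text
time: 19.68
tcp_pos: [0.64, -0.1195, 0.0363]
tcp_rot: [3.137, -0.176, 0.0]
wrist_force: [0.0, -0.3, -0.2]
width: 0.0375
grasp_force: 20.0
```

Emit:
move_arm([
  [0, 0, 0.03, 0, 0, 0],
  [0, 0, 0, 0, 0, 0],
  [0, 0, 0, 0, 0, 0],
])

```text
time: 19.93
tcp_pos: [0.6399, -0.1195, 0.0353]
tcp_rot: [-3.137, 0.176, 0.0]
wrist_force: [-0.7, 1.0, -1.2]
width: 0.038
grasp_force: 20.0
```

Run:
```python
from h import *
st()
```

```text
t 19.93 tcp [ 0.6399 -0.1195  0.0353] dock xy mm [66.8 -0.7] yaw -0.1122 tilt [-0.0001  0.    ] w 0.038 f [-0.7  1.  -1.2] g 20.0
```

Emit:
move_arm([
  [0, 0, 0.035, 0, 0, 0],
  [0, 0, 0, 0, 0, 0],
  [0, 0, 0, 0, 0, 0],
  [0, 0, 0, 0, 0, 0],
])

```text
time: 20.27
tcp_pos: [0.6403, -0.1196, 0.0347]
tcp_rot: [3.136, -0.176, 0.001]
wrist_force: [-0.7, 0.0, 1.2]
width: 0.0378
grasp_force: 20.0
```

Emit:
move_arm([
  [0, 0, 0, 0, 0, 0],
  [0, 0, 0, 0, 0, 0],
  [0, 0, 0, 0, 0, 0],
  [0, 0, 0, 0, 0, 0],
  [0, 0, 0, 0, 0, 0],
  [0, 0, 0, 0, 0, 0],
  [0, 0, -0.4, 0, 0, 0],
  [0, 0, -0.6, 0, 0, 0],
  [0, 0, -0.8, 0, 0, 0],
  [0, 0, -0.8, 0, 0, 0],
  [0, 0, -0.8, 0, 0, 0],
], gripper=0.6)

```text
time: 21.18
tcp_pos: [0.6399, -0.1195, 0.1382]
tcp_rot: [3.137, -0.176, 0.0]
wrist_force: [0.7, -0.2, 1.0]
width: 0.0694
grasp_force: 0.0
```

Run:
```python
from h import *
s=st()
im,d,c,W=grab("wrist")
comps(im,W,(100,120,40),(130,255,255),200)
```

```text
t 21.18 tcp [ 0.6399 -0.1195  0.1382] dock xy mm [66.8 -0.7] yaw -0.1122 tilt [ 0.0003 -0.0001] w 0.0694 f [ 0.7 -0.2  1. ] g 0.0
[257. 191.] 1318 ztop 0.0658 mean [ 0.6414 -0.1192  0.0646] rect [ 640.7 -119. ] [37.2 21.3] 83.4
```

Emit:
move_arm([
  [0, 0, 0, 0, 0, 0.75],
  [0, 0, 0, 0, 0, 0.74],
  [0, 0, 0, 0, 0, 0.74],
  [-0.4, -0.45, 0, 0, 0, 0],
  [-0.8, -0.9, 0, 0, 0, 0],
  [-0.8, -0.9, 0, 0, 0, 0],
  [-0.8, -0.9, 0, 0, 0, 0],
  [-0.8, -0.9, 0, 0, 0, 0],
  [-0.8, -0.9, 0, 0, 0, 0],
  [-0.8, -0.9, 0, 0, 0, 0],
  [-0.8, -0.9, 0, 0, 0, 0],
  [-0.8, -0.9, 0, 0, 0, 0],
], gripper=1)

```text
time: 22.23
tcp_pos: [0.5222, 0.1658, 0.1374]
tcp_rot: [-3.097, 0.524, -0.002]
wrist_force: [0.0, 0.9, -0.0]
width: 0.0873
grasp_force: 0.0
```

Emit:
move_arm([
  [-0.8, -0.9, 0, 0, 0, 0],
  [-0.8, -0.9, 0, 0, 0, 0],
  [-0.8, -0.9, 0.2, 0, 0, 0],
  [-0.8, -0.9, 0.4, 0, 0, 0],
  [-0.08, -0.02, 0.5, 0, 0, 0],
  [0, 0, 0.3, 0, 0, 0],
  [0, 0, 0, 0, 0, 0],
  [0, 0, 0, 0, 0, 0],
  [0, 0, 0, 0, 0, 0],
])

```text
time: 22.98
tcp_pos: [0.4667, 0.2985, 0.0952]
tcp_rot: [-3.097, 0.526, -0.002]
wrist_force: [0.4, 0.2, 0.1]
width: 0.0872
grasp_force: 0.0
```

Run:
```python
from h import *
s=st()
im,d,c,W=grab("wrist")
comps(im,W,(100,120,40),(130,255,255),200)
```

```text
t 22.98 tcp [0.4667 0.2985 0.0952] dock xy mm [-150.5  396.2] yaw -0.3368 tilt [0.0011 0.0003] w 0.0872 f [0.4 0.2 0.1] g 0.0
[256. 203.] 2001 ztop 0.0576 mean [0.4665 0.2994 0.0565] rect [465.9 299.8] [37.6 22.2] 71.0
```

Emit:
move_arm([
  [-0.03, -0.03, 0.6, 0, 0, 0],
  [0, 0, 0.7, 0, 0, 0],
  [0, 0, 0.6, 0, 0, 0],
  [0, 0, 0.38, 0, 0, 0],
  [0, 0, 0, 0, 0, 0],
  [0, 0, 0, 0, 0, 0],
])

```text
time: 23.53
tcp_pos: [0.4653, 0.3, 0.0261]
tcp_rot: [3.097, -0.525, -0.001]
wrist_force: [-0.4, 0.3, 0.2]
width: 0.0868
grasp_force: 0.0
```

Emit:
move_arm([
  [0, 0, 0, 0, 0, 0],
  [0, 0, 0, 0, 0, 0],
  [0, 0, 0, 0, 0, 0],
  [0, 0, 0, 0, 0, 0],
  [0, 0, 0, 0, 0, 0],
  [0, 0, 0, 0, 0, 0],
  [0, 0, 0, 0, 0, 0],
  [0, 0, 0, 0, 0, 0],
  [0, 0, 0, 0, 0, 0],
  [0, 0, 0, 0, 0, 0],
  [0, 0, 0, 0, 0, 0],
], gripper=-1, newtons=12)

```text
time: 24.45
tcp_pos: [0.465, 0.3004, 0.0259]
tcp_rot: [3.097, -0.524, -0.0]
wrist_force: [-0.7, 0.2, 0.9]
width: 0.0378
grasp_force: 12.0
```

Run:
```python
from h import *
s=st()
```

```text
t 24.45 tcp [0.465  0.3004 0.0259] dock xy mm [-152.4  397.9] yaw -0.3352 tilt [-0.0001 -0.0001] w 0.0378 f [-0.7  0.2  0.9] g 12.0
```

Emit:
move_arm([
  [0, 0, -0.3, 0, 0, 0],
  [0, 0, -0.7, 0, 0, 0],
  [0, 0, -0.7, 0, 0, -0.75],
  [0, 0, -0.7, 0, 0, -0.74],
  [0, 0, -0.7, 0, 0, -0.74],
  [0.25, 0.5, 0, 0, 0, 0],
  [0.46, 0.95, 0, 0, 0, 0],
  [0.46, 0.95, 0, 0, 0, 0],
  [0.46, 0.95, 0, 0, 0, 0],
  [0.46, 0.95, 0, 0, 0, 0],
  [0.46, 0.95, 0, 0, 0, 0],
  [0.46, 0.95, 0, 0, 0, 0],
], newtons=20)

```text
time: 25.45
tcp_pos: [0.5343, 0.1041, 0.1196]
tcp_rot: [-3.137, 0.176, -0.001]
wrist_force: [-0.1, 0.9, -0.3]
width: 0.0376
grasp_force: 20.0
```

Emit:
move_arm([
  [0.46, 0.95, 0, 0, 0, 0],
  [0.46, 0.95, 0, 0, 0, 0],
  [0.46, 0.95, 0, 0, 0, 0],
  [0.46, 0.95, 0, 0, 0, 0],
  [0.46, 0.95, 0, 0, 0, 0],
  [0.46, 0.95, 0, 0, 0, 0],
  [0.46, 0.95, 0, 0, 0, 0],
  [0.24, 0.41, 0, 0, 0, 0],
  [0, 0, 0, 0, 0, 0],
  [0, 0, 0, 0, 0, 0],
  [0, 0, 0, 0, 0, 0],
])

```text
time: 26.37
tcp_pos: [0.6128, -0.1154, 0.1187]
tcp_rot: [-3.136, 0.175, 0.002]
wrist_force: [0.7, 0.3, -1.7]
width: 0.0377
grasp_force: 20.0
```

Run:
```python
from h import *
s=st()
im,d,c,W=grab("wrist");cv2.imwrite("pics/w6.png",im)
c_,q=np.cos(YAW),np.sin(YAW);e=W[...,:2]-O
X=1e3*(c_*e[...,0]+q*e[...,1]);Y=1e3*(-q*e[...,0]+c_*e[...,1])
hsv=cv2.cvtColor(im,cv2.COLOR_BGR2HSV);m=cv2.inRange(hsv,(100,120,40),(130,255,255))>0
for lo,hi in((.03,.06),(.062,.067),(.08,.143),(.143,.16)):
    k=m&(W[...,2]>lo)&(W[...,2]<hi)
    if k.sum()>10: print(lo,k.sum(),np.percentile(X[k],[2,50,98]).round(1),np.percentile(Y[k],[2,98]).round(1))
```

```text
t 26.37 tcp [ 0.6128 -0.1154  0.1187] dock xy mm [39.4  0.5] yaw -0.1117 tilt [-0.001   0.0009] w 0.0377 f [ 0.7  0.3 -1.7] g 20.0
0.03 161 [77.4 77.9 78.1] [-17.9  16.8]
0.062 1353 [57.1 67.6 77.8] [-18.   17.6]
0.08 1292 [49.9 51.  51.5] [-17.2  18.9]
0.143 1090 [30.  49.8 51.5] [-17.   18.8]
```

Emit:
move_arm([
  [0, 0.035, 0.4, 0, 0, 0],
  [0, 0, 0.5, 0, 0, 0],
  [0, 0, 0.5, 0, 0, 0],
  [0, 0, 0.4, 0, 0, 0],
  [0, 0, 0.2, 0, 0, 0],
  [0, 0, 0.1, 0, 0, 0],
  [0, 0, 0, 0, 0, 0],
  [0, 0, 0, 0, 0, 0],
])

```text
time: 27.08
tcp_pos: [0.6136, -0.1176, 0.0563]
tcp_rot: [3.137, -0.176, 0.001]
wrist_force: [-0.7, 0.0, -1.6]
width: 0.0381
grasp_force: 20.0
```

Emit:
move_arm([
  [0, 0, 0.1, 0, 0, 0],
  [0, 0, 0.15, 0, 0, 0],
  [0, 0, 0.15, 0, 0, 0],
  [0, 0, 0.1, 0, 0, 0],
  [0, 0, 0, 0, 0, 0],
  [0, 0, 0, 0, 0, 0],
])

```text
time: 27.58
tcp_pos: [0.6129, -0.1176, 0.0404]
tcp_rot: [-3.136, 0.176, 0.001]
wrist_force: [-0.4, 0.6, 0.6]
width: 0.0378
grasp_force: 20.0
```

Run:
```python
from h import *
st()
```

```text
t 27.58 tcp [ 0.6129 -0.1176  0.0404] dock xy mm [39.7 -1.7] yaw -0.1123 tilt [-0.0008  0.0003] w 0.0378 f [-0.4  0.6  0.6] g 20.0
```

Emit:
move_arm([
  [0, -0.025, 0.05, 0, 0, 0],
  [0, 0, 0.06, 0, 0, 0],
  [0, 0, 0.05, 0, 0, 0],
  [0, 0, 0.03, 0, 0, 0],
  [0, 0, 0, 0, 0, 0],
  [0, 0, 0, 0, 0, 0],
  [0, 0, 0, 0, 0, 0],
])

```text
time: 28.17
tcp_pos: [0.6134, -0.1169, 0.0353]
tcp_rot: [3.137, -0.176, 0.0]
wrist_force: [0.8, -0.2, -1.0]
width: 0.0382
grasp_force: 20.0
```

Emit:
move_arm([
  [0, 0, 0.035, 0, 0, 0],
  [0, 0, 0, 0, 0, 0],
  [0, 0, 0, 0, 0, 0],
  [0, 0, 0, 0, 0, 0],
])

```text
time: 28.5
tcp_pos: [0.6133, -0.1169, 0.0341]
tcp_rot: [3.137, -0.176, -0.0]
wrist_force: [0.5, -0.3, -0.9]
width: 0.0381
grasp_force: 20.0
```

Emit:
move_arm([
  [0, 0, 0.025, 0, 0, 0],
  [0, 0, 0, 0, 0, 0],
  [0, 0, 0, 0, 0, 0],
])

```text
time: 28.75
tcp_pos: [0.6136, -0.117, 0.0339]
tcp_rot: [3.137, -0.176, 0.001]
wrist_force: [-1.0, 0.1, 4.3]
width: 0.038
grasp_force: 20.0
```

Emit:
move_arm([
  [0, 0, 0, 0, 0, 0],
  [0, 0, 0, 0, 0, 0],
  [0, 0, 0, 0, 0, 0],
  [0, 0, 0, 0, 0, 0],
  [0, 0, 0, 0, 0, 0],
  [0, 0, 0, 0, 0, 0],
  [0, 0, -0.4, 0, 0, 0],
  [0, 0, -0.6, 0, 0, 0],
  [0, 0, -0.8, 0, 0, 0],
  [0, 0, -0.8, 0, 0, 0],
  [0, 0, -0.8, 0, 0, 0],
], gripper=0.6)

```text
time: 29.67
tcp_pos: [0.6133, -0.1169, 0.1373]
tcp_rot: [3.137, -0.176, 0.0]
wrist_force: [1.4, -0.1, 0.0]
width: 0.0696
grasp_force: 0.0
```

Run:
```python
from h import *
st()
im,d,c,W=grab("wrist")
comps(im,W,(100,120,40),(130,255,255),200)
im,d,c,W=grab("scene");comps(im,W,(0,170,60),(6,255,255),50)
```

```text
t 29.67 tcp [ 0.6133 -0.1169  0.1373] dock xy mm [40.1 -1. ] yaw -0.1122 tilt [ 0.0003 -0.0001] w 0.0696 f [ 1.4 -0.1  0. ] g 0.0
[256. 176.] 2594 ztop 0.0658 mean [ 0.6285 -0.1179  0.0646] rect [ 627.5 -117.8] [37.5 47.7] 83.4
[379. 169.] 77 ztop 0.0596 mean [0.5678 0.1756 0.057 ] rect [567.1 176.4] [36.2 22. ] 78.5
[240. 228.] 84 ztop 0.0189 mean [ 0.4804 -0.2625  0.0164] rect [ 480.  -261.6] [37.  14.1] 35.2
[151. 354.] 1585 ztop 0.0221 mean [ 0.6412 -0.599   0.0198] rect [ 660.4 -598.1] [168.8  98.8] 17.1
```

Emit:
move_arm([
  [-0.5, -0.06, 0, 0, 0, 0],
  [-0.75, -0.09, 0, 0, 0, 0],
  [-0.75, -0.09, 0, 0, 0, 0],
  [-0.75, -0.09, 0, 0, 0, 0],
  [-0.75, -0.08, 0, 0, 0, 0],
  [-0.43, -0.04, 0, 0, 0, 0],
  [0, 0, 0.5, 0, 0, 0],
  [0, 0, 0, 0, 0, 0],
  [0, 0, 0, 0, 0, 0],
  [0, 0, 0, 0, 0, 0],
], gripper=0.6)

```text
time: 30.6
tcp_pos: [0.498, -0.0904, 0.1208]
tcp_rot: [3.137, -0.176, 0.0]
wrist_force: [0.6, 0.6, 0.5]
width: 0.0693
grasp_force: 0.0
```

Run:
```python
from h import *
st()
im,d,c,W=grab("wrist")
comps(im,W,(0,170,60),(6,255,255),100)
comps(im,W,(100,120,40),(130,255,255),200)
```

```text
t 30.6 tcp [ 0.498  -0.0904  0.1208] dock xy mm [-77.4  12.9] yaw -0.1122 tilt [ 0.0001 -0.    ] w 0.0693 f [0.6 0.6 0.5] g 0.0
[436. 186.] 768 ztop 0.0183 mean [ 0.4778 -0.2609  0.0163] rect [ 477.9 -261.6] [40.4 16.8] 36.7
[256. 212.] 1300 ztop 0.1035 mean [ 0.4991 -0.0899  0.1023] rect [498.5 -89.6] [23.3 19.8] 83.6
[276.  30.] 3381 ztop 0.0658 mean [ 0.6193 -0.1169  0.0645] rect [ 619.9 -117.1] [38.2 34.3] 83.5
```

Knob is still caught at the same place. Next I'll go down and grip it.

Emit:
move_arm([
  [0, 0, 0.4, 0, 0, 0],
  [0, 0, 0.5, 0, 0, 0],
  [0, 0, 0.5, 0, 0, 0],
  [0, 0, 0.29, 0, 0, 0],
  [0, 0, 0, 0, 0, 0],
  [0, 0, 0, 0, 0, 0],
])

```text
time: 31.15
tcp_pos: [0.4973, -0.0902, 0.0691]
tcp_rot: [-3.136, 0.176, 0.002]
wrist_force: [-0.3, 1.1, -0.7]
width: 0.0695
grasp_force: 0.0
```

Emit:
move_arm([
  [0, 0, 0, 0, 0, 0],
  [0, 0, 0, 0, 0, 0],
  [0, 0, 0, 0, 0, 0],
  [0, 0, 0, 0, 0, 0],
  [0, 0, 0, 0, 0, 0],
  [0, 0, 0, 0, 0, 0],
  [0, 0, 0, 0, 0, 0],
  [0, 0, 0, 0, 0, 0],
  [0, 0, 0, 0, 0, 0],
  [0, 0, 0, 0, 0, 0],
  [0, 0, 0, 0, 0, 0],
], gripper=-1, newtons=6)

```text
time: 32.07
tcp_pos: [0.4977, -0.0902, 0.0698]
tcp_rot: [-3.137, 0.176, -0.0]
wrist_force: [-0.2, 0.8, 1.3]
width: 0.024
grasp_force: 6.0
```

Emit:
move_arm([
  [0, 0, 0, 0, 0, 0],
  [0, 0, 0, 0, 0, 0],
  [0, 0, 0, 0, 0, 0],
], newtons=32)

```text
time: 32.32
tcp_pos: [0.4977, -0.0903, 0.0697]
tcp_rot: [-3.137, 0.176, -0.0]
wrist_force: [-0.5, 1.5, 2.1]
width: 0.0235
grasp_force: 32.0
```

Run:
```python
from h import *
st()
```

```text
t 32.32 tcp [ 0.4977 -0.0903  0.0697] dock xy mm [-77.7  13. ] yaw -0.1122 tilt [0.0001 0.0001] w 0.0235 f [-0.5  1.5  2.1] g 32.0
```

Emit:
move_arm([
  [-0.05, 0, 0, 0, 0, 0],
  [-0.06, 0, 0, 0, 0, 0],
  [-0.06, 0, 0, 0, 0, 0],
  [0, 0, 0, 0, 0, 0],
  [0, 0, 0, 0, 0, 0],
  [0, 0, 0, 0, 0, 0],
])

```text
time: 32.82
tcp_pos: [0.4946, -0.0901, 0.0698]
tcp_rot: [3.136, -0.177, 0.007]
wrist_force: [8.8, -0.3, -7.1]
width: 0.0237
grasp_force: 32.0
```

Run:
```python
from h import *
st()
```

```text
t 32.82 tcp [ 0.4946 -0.0901  0.0698] dock xy mm [-80.9  12.8] yaw -0.1125 tilt [ 0.0047 -0.0009] w 0.0237 f [ 8.8 -0.3 -7.1] g 32.0
```

Emit:
move_arm([
  [0, 0.06, 0, 0, 0, 0],
  [0, 0.08, 0, 0, 0, 0],
  [0, 0.08, 0, 0, 0, 0],
  [0, 0.08, 0, 0, 0, 0],
  [0, 0.07, 0, 0, 0, 0],
  [0, 0.05, 0, 0, 0, 0],
  [0, 0, 0, 0, 0, 0],
  [0, 0, 0, 0, 0, 0],
])

```text
time: 33.48
tcp_pos: [0.4932, -0.103, 0.0698]
tcp_rot: [3.136, -0.177, 0.007]
wrist_force: [9.2, -0.9, -7.4]
width: 0.0236
grasp_force: 32.0
```

Run:
```python
from h import *
st()
```

```text
t 33.48 tcp [ 0.4932 -0.103   0.0698] dock xy mm [-80.9  -0.1] yaw -0.1125 tilt [ 0.0047 -0.0013] w 0.0236 f [ 9.2 -0.9 -7.4] g 32.0
```

Emit:
move_arm([
  [0.04, 0, 0, 0, 0, 0],
  [0.06, 0, 0, 0, 0, 0],
  [0.06, 0, 0, 0, 0, 0],
  [0.06, 0, 0, 0, 0, 0],
  [0.06, 0, 0, 0, 0, 0],
  [0.06, 0, 0, 0, 0, 0],
  [0.06, 0, 0, 0, 0, 0],
  [0.05, 0, 0, 0, 0, 0],
  [0.04, 0, 0, 0, 0, 0],
  [0, 0, 0, 0, 0, 0],
  [0, 0, 0, 0, 0, 0],
])

```text
time: 34.4
tcp_pos: [0.5076, -0.1046, 0.0698]
tcp_rot: [3.136, -0.176, 0.007]
wrist_force: [7.9, -1.5, -6.6]
width: 0.0237
grasp_force: 32.0
```

Run:
```python
from h import *
st()
```

```text
t 34.4 tcp [ 0.5076 -0.1046  0.0698] dock xy mm [-66.4  -0.1] yaw -0.1124 tilt [ 0.0041 -0.0013] w 0.0237 f [ 7.9 -1.5 -6.6] g 32.0
```

Continuing gently until the wrist load drops, which means the packs are carrying the spring.

Emit:
move_arm([
  [0.04, 0, 0, 0, 0, 0],
  [0.04, 0, 0, 0, 0, 0],
  [0.03, 0, 0, 0, 0, 0],
  [0.03, 0, 0, 0, 0, 0],
  [0, 0, 0, 0, 0, 0],
  [0, 0, 0, 0, 0, 0],
])

```text
time: 34.9
tcp_pos: [0.5115, -0.1049, 0.0698]
tcp_rot: [3.136, -0.176, 0.005]
wrist_force: [6.1, -1.1, -4.1]
width: 0.0239
grasp_force: 32.0
```

Emit:
move_arm([
  [0.03, 0, 0, 0, 0, 0],
  [0.03, 0, 0, 0, 0, 0],
  [0, 0, 0, 0, 0, 0],
  [0, 0, 0, 0, 0, 0],
  [0, 0, 0, 0, 0, 0],
])

```text
time: 35.32
tcp_pos: [0.5132, -0.1051, 0.0698]
tcp_rot: [3.136, -0.176, 0.005]
wrist_force: [5.6, -1.5, -4.1]
width: 0.024
grasp_force: 32.0
```

Run:
```python
from h import *
st()
```

```text
t 35.32 tcp [ 0.5132 -0.1051  0.0698] dock xy mm [-60.8  -0.1] yaw -0.1124 tilt [ 0.0032 -0.0011] w 0.024 f [ 5.6 -1.5 -4.1] g 32.0
```

Emit:
move_arm([
  [0.03, 0, 0, 0, 0, 0],
  [0.01, 0, 0, 0, 0, 0],
  [0, 0, 0, 0, 0, 0],
  [0, 0, 0, 0, 0, 0],
  [0, 0, 0, 0, 0, 0],
])

```text
time: 35.73
tcp_pos: [0.5133, -0.1048, 0.0698]
tcp_rot: [3.136, -0.176, 0.001]
wrist_force: [2.3, -1.1, -2.0]
width: 0.0237
grasp_force: 32.0
```

Run:
```python
from h import *
st()
im,d,c,W=grab("wrist");cv2.imwrite("pics/w8.png",im)
comps(im,W,(100,120,40),(130,255,255),100)
```

```text
t 35.73 tcp [ 0.5133 -0.1048  0.0698] dock xy mm [-60.7   0.2] yaw -0.1123 tilt [ 0.0007 -0.0003] w 0.0237 f [ 2.3 -1.1 -2. ] g 32.0
[258.  32.] 4605 ztop 0.0658 mean [ 0.6235 -0.1177  0.0646] rect [ 623.6 -117.5] [38.2 29. ] 83.5
```

View pics/w8.png

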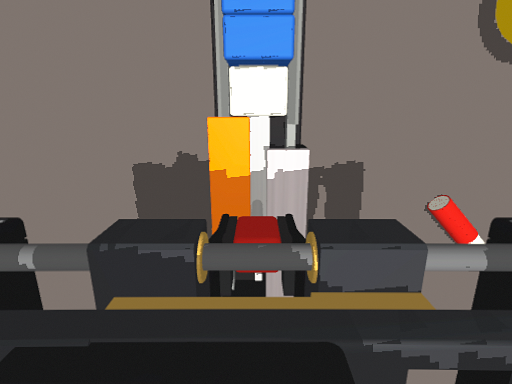

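The follower (258,90) presses on the two packs, which now touch each other, and the load has gone from the hand. I'll relieve the rest and let go.

Emit:
move_arm([
  [0.012, 0, 0, 0, 0, 0],
  [0, 0, 0, 0, 0, 0],
  [0, 0, 0, 0, 0, 0],
], newtons=8)

```text
time: 36.03
tcp_pos: [0.5133, -0.1048, 0.0698]
tcp_rot: [3.137, -0.176, -0.0]
wrist_force: [1.0, -1.6, -0.1]
width: 0.024
grasp_force: 8.0
```

Emit:
move_arm([
  [0, 0, 0, 0, 0, 0],
  [0, 0, 0, 0, 0, 0],
  [0, 0, 0, 0, 0, 0],
  [0, 0, 0, 0, 0, 0],
  [0, 0, 0, 0, 0, 0],
  [0, 0, 0, 0, 0, 0],
  [0, 0, -0.4, 0, 0, 0],
  [0, 0, -0.6, 0, 0, 0],
  [0, 0, -0.8, 0, 0, 0],
  [0, 0, -0.8, 0, 0, 0],
  [0, 0, -0.8, 0, 0, 0],
], gripper=0.6)

```text
time: 36.95
tcp_pos: [0.5133, -0.1047, 0.1737]
tcp_rot: [3.137, -0.176, 0.0]
wrist_force: [-0.3, -0.8, 0.2]
width: 0.0696
grasp_force: 0.0
```

Emit:
move_arm([
  [-0.6, 0, -0.4, 0, 0, 0],
  [-0.8, 0, -0.4, 0, 0, 0],
  [-0.8, 0, 0, 0, 0, 0],
  [0, 0, 0, 0, 0, 0],
  [0, 0, 0, 0, 0, 0],
  [0, 0, 0, 0, 0, 0],
])

```text
time: 37.45
tcp_pos: [0.4484, -0.0975, 0.1965]
tcp_rot: [3.136, -0.176, 0.003]
wrist_force: [-0.3, -0.3, 0.4]
width: 0.0698
grasp_force: 0.0
```

Run:
```python
from h import *
st()
im,d,c,W=grab("wrist");cv2.imwrite("pics/w9.png",im)
comps(im,W,(100,120,40),(130,255,255),100);comps(im,W,(0,170,60),(6,255,255),100)
```

```text
t 37.45 tcp [ 0.4484 -0.0975  0.1965] dock xy mm [-126.     0.5] yaw -0.1124 tilt [ 0.0016 -0.0005] w 0.0698 f [-0.3 -0.3  0.4] g 0.0
[257.   5.] 460 ztop 0.0652 mean [ 0.6104 -0.1165  0.0635] rect [ 610.6 -116.4] [37.   3.6] 83.7
[256. 115.] 585 ztop 0.1039 mean [ 0.5134 -0.1043  0.1026] rect [ 513.4 -104.5] [23.4 19.5] 85.4
[393. 129.] 525 ztop 0.0184 mean [ 0.4778 -0.261   0.0164] rect [ 477.8 -261.9] [39.3 16.1] 36.8
```

View pics/w9.png

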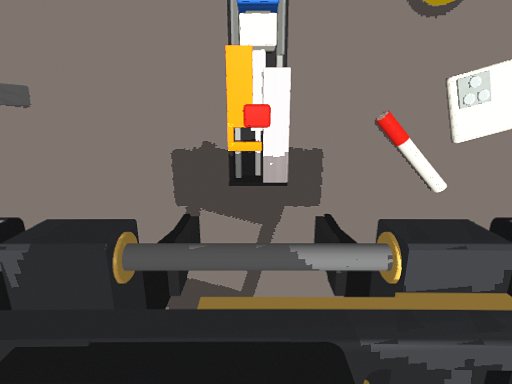

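The knob (257,116) is back in the straight slot at about 30 mm travel, and the follower is against the packs. I'll check the packs once in the scene camera, then hand in.

Run:
```python
from h import *
im,d,c,W=grab("scene");comps(im,W,(100,120,40),(130,255,255),60)
s=O+.058*np.array([np.cos(YAW),np.sin(YAW)]);print("goal",s)
print(manip.hand_in())
```

```text
[390.  36.] 423 ztop 0.1635 mean [0.1206 0.7085 0.1614] rect [116.3 709.6] [196.5  30.7] 12.4
[319. 231.] 331 ztop 0.0667 mean [ 0.6332 -0.119   0.0646] rect [ 631.9 -118.1] [37.6 42.2] 84.9
goal [ 0.63126207 -0.11785183]
the job is handed in; nothing more can be done
None
```

Job handed in at about 37 s of the 72 s limit: both blue packs stand in the black dock, with the follower eased onto them at about 30 mm travel, the knob back in the straight slot, and the hand clear; no verdict was returned.

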